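Unload the bottle labeller

TASK

The bottle in the labeller is finished. Swing the labeller's red-knobbed lever all the way up to lift the presser wheel off the bottle, then take the bottle out and lay it on its side flat in the blue tote without dropping it, and only then swing the lever all the way back down. Leave the mug, the tin and the spice jar where they stand.

Things in the scene. Friction and masses are not known exactly. Their poses are not given: they have to be found in the camera images.
- labeller: fixed tabletop bottle labeller; origin on the worktop, x from cradle to head, z up. White base x -145..135, y +-60 mm, top 20 mm up. Two black cradle rollers along x -118..-6, at y +-15 mm, tops 43 mm up, carry the bottle. White and grey head x 61..135, y +-46, 132 mm high; paper label roll on its +y side, 129 mm high, out to y 92. The lever is on its -y side.
- lever_pivot (a point): point on the lever's turning axis, in the plane of the lever: 85 mm ahead (+x), -85 mm across (y) and 105 mm up in the labeller's frame. The turning axis runs along the labeller's y.
- presser_lever (a joint): angle of lever and presser arm, one piece: 0 = all the way down (lever level, pointing to the labeller's -x, presser wheel on the bottle), 1.45 = all the way up (stop, nearly upright). Stays where it is left; about 3 N at the knob moves it. The presser arm, 10 mm thick, swings in the labeller's plane y = 0; its 22 mm wheel sits 100 mm from the axis.
- lever_knob (a point): centre of the red knob at the lever's free end: a cylinder 24 mm in diameter and 24 mm long along the labeller's y; it can be pinched on its flat ends from above. 110 mm out from the pivot and, with the lever down, 10 mm above it (115 mm above the worktop).
- bottle: sauce bottle with white cap, 46 mm diameter, 162 mm long, 0.2 to 0.33 kg. Origin: centre of its foot; z runs along it to the cap. Straight body to 109 mm from the foot, then neck and cap 36 mm thick. Starts lying in the cradle along the labeller's x, cap towards the head, axis 62 mm above the worktop. Balances 73 mm from the foot; grip across the body up to 80 mm from it.
- bottle_mid (a point): point on the bottle's axis, 80 mm from the foot.
- tote: open blue plastic tote standing loose on the worktop: 250 mm (its x) by 160 mm (its y), 60 mm high, walls and floor 4 mm; rim 262 x 172 mm outside. Origin at the centre of its underside.
- mug: dark grey and white mug, bystander, 97 mm high; origin at its underside.
- tin: green tin, bystander, 75 mm diameter, 58 mm high; origin at its underside.
- spice_jar: glass spice jar with a red cap, bystander, 45 mm diameter, 106 mm high; origin at its underside.
Not all that is in view belongs to the job. What is shaped like the bottle but purple is not meant.

How it is judged:
By the outcome, as a careful person would: the job done as asked, in the order asked, and still so for the second after the job is handed in, with the robot touching nothing.
It also fails if it takes over 69 s, if anything falls off the work surface, if the arm or the gripper's body presses on something with over 40 N, if the wrist force passes 120 N, or if a joint passes its speed limit or range.

ROBOT

A 6-joint arm with a two-finger parallel gripper is mounted at the origin on a cart in front of the work surface, level with it; the furniture and walls round the work are solid. World frame = base frame: x ahead of the robot, y to its left, z up, the work surface at z = 0. Lengths are in m, angles in rad, forces in N, time in s.
With the tool pointing down it reaches from about 0.225 to 0.875 m from the base axis. Payload 3.4 kg.
Tool frame: the origin (TCP) lies at the very end of the fingers, on their centre line; the grasp point (between the pads) lies manip.grip_point_offset behind it (manip.grip_point_offset is the distance from the TCP to the grasp point, in m); z points along the fingers, y is the line along which they close (so a half turn about z gives the same grasp; the last joint's range is limited). The gripper opens to 85 mm and grips with 20 to 120 N. Pads are 22 mm wide; open, the fingers measure 114 mm over their backs; the gripper's body (76 mm by 85 mm) begins 54 mm behind the grasp point. The pads swing forward as they close: fully open they stand 13 mm farther back than shut.
Start: joints at [-1.303, 0.276, 1.505, -0, 1.361, -0.121], TCP at [0.218, -0.532, 0.231] pointing down, gripper open.
Joint ranges: [-2.89, 2.89], [-0.75, 2.08], [0.22, 2.7], [-1.18, 4.32], [0.11, 2.71], [-2.7, 2.7]. Speed limits (rad/s): [2.57, 2.57, 3.14, 3.14, 3.14, 3.14].

INTERFACE

Orientations are given as a unit quaternion [w, x, y, z].
In Python, from rig import manip gives the robot as it stands.
- The arm moves only by the shell command python3 -m pendant 'ROWS' [FORCE]. ROWS is JSON, a list of rows, each an object of numbers: "jaw": the opening, from -1 (shut) to 1 (fully open); "tx", "ty", "tz": the shift along the world's x, y, z in cm; "ax", "ay", "az": the turn, a rotation vector about the world's x, y, z in degrees. In form: [{"jaw": .., "tx": .., "ty": .., "tz": .., "ax": .., "ay": .., "az": ..}, ...]. A call has 1 to 10 rows; each row is the pose to reach, as a shift and turn from the pose commanded when the call began; what a row does not reach only later rows make up. A row lasts 1/8 s, in which the tool goes at most 62.5 mm and 10.7 degrees, less where a joint would pass 70% of its speed; a pose out of reach is approached as far as the arm can. A call with a gripper value outside its range is refused whole. The fingers move at their own pace and stop on an object; FORCE is the grip in N (left out, the last holds). Time passes only in rows, so rows that repeat a pose let the fingers close. It gives the time, the measured TCP pose, the force, the opening and the grip force at its end, in the units of the state.
- manip.get_state(): the state, without advancing time (a new reading comes with each control period).
- manip.get_image(name): name is "scene" or "top"; returns a dict with "pixels" (420x560x3 uint8, blue, green, red), "depth" (420x560 float32, m along the optical axis (not along the pixel's ray), 0 where there is no reading), "fx", "fy", "cx", "cy" (pixels), "pose" (4x4, takes a point from camera to world coordinates). Camera axes: x right, y down, z forward; pixel columns grow to the right and rows downward; lengths in m; the calibration is good to about 2 mm. A picture is of the moment at which its call begins.
- manip.sign_off(): hands the job in; it is judged then, once.
The state is a dict: "clock": time; "qpos": joint angles; "qd": joint speeds; "effort": joint torques, N m; "position": TCP position; "ee_rot": TCP orientation; "contact_force": force on the tool from outside, world axes, zero at the start; "moment": the same for the moment, N m; "width": finger opening in m; "gripper_force": force on a finger pad.
Only numpy, scipy, OpenCV 4.12 (cv2) and the standard library are available. Lean on these libraries where they do the work, as an engineer would, in place of code of your own. Each camera call takes 0.05 s, during which the arm holds its last target. There are 200 camera calls.

## Working session

There is one attempt and no reset: what is moved stays moved. The work goes in short steps, Python scripts to look and compute and a shell command to move; the robot and the scene stay as the last step left them, time stands still between calls to the robot, and variables do not carry over. Pictures are saved under pics/ and viewed, at most 10 in all, crops included, and the job is handed in when it is done.

```bash
mkdir -p pics; python3 - <<'E'
from rig import manip
import cv2,numpy as np
for n in("top","scene"):
    d=manip.get_image(n); cv2.imwrite(f"pics/{n}0.png",d["pixels"]); np.savez(f"{n}0.npz",**d)
print(manip.get_state()); print(manip.grip_point_offset)
E
```

```text
{'clock': 0.1, 'qpos': array([-1.30297965e+00,  2.76539995e-01,  1.50600646e+00, -3.79389839e-05,
        1.36069520e+00, -1.21018001e-01]), 'qd': array([-4.12769043e-04, -3.19354560e-03, -3.80608618e-03,  1.97099659e-03,
       -8.27741854e-04,  8.91715955e-05]), 'effort': array([-1.79117505e-04, -4.17703521e+01, -2.46405959e+01, -3.82674043e-04,
        5.75309474e-03, -1.38469059e-05]), 'position': array([ 0.21783616, -0.5316323 ,  0.23052154]), 'ee_rot': array([-8.20921322e-04,  9.81159303e-01,  1.93198713e-01, -7.89626813e-05]), 'contact_force': array([-0.69722531, -0.20973062, -0.79114921]), 'moment': array([-0.02967635,  0.04002777, -0.06833457]), 'gripper_force': 0.0, 'width': 0.08497494923313513}
0.0187
```

View pics/top0.png

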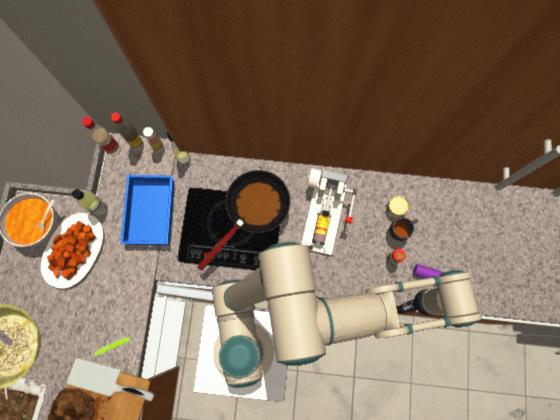

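View pics/scene0.png

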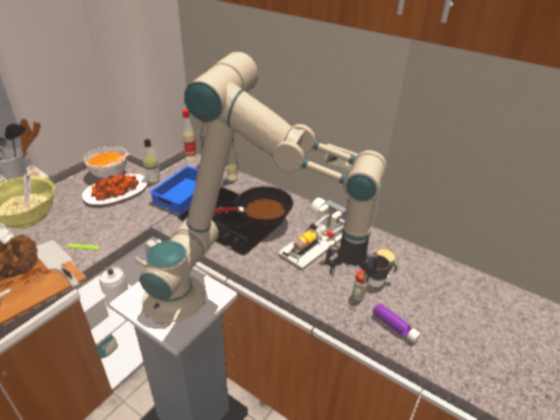

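The top view shows the labeller around (327,210) with its red knob near (349,220), the tote around (148,210), the pan at (258,203) between them, and the mug, jar and tin at right (400,205–257). Next I'll enlarge the labeller and the tote.

```bash
cat > h.py <<'E'
import numpy as np
def load(f): 
    return dict(np.load(f))
def pt(d,u,v,z=None):
    """world point of pixel; z given: intersect plane z, else depth"""
    r=np.array([(u-d["cx"])/d["fx"],(v-d["cy"])/d["fy"],1.])
    R,t=d["pose"][:3,:3],d["pose"][:3,3]
    if z is None: s=float(d["depth"][int(round(v)),int(round(u))])
    else: s=(z-t[2])/(R@r)[2]
    return R@r*s+t
E
python3 - <<'E'
from h import *
import cv2
d=load("top0.npz"); im=d["pixels"]
a=cv2.resize(im[155:275,290:370],None,fx=5,fy=5,interpolation=cv2.INTER_CUBIC)
b=cv2.resize(im[165:255,110:190],None,fx=5,fy=5,interpolation=cv2.INTER_CUBIC)
b=cv2.copyMakeBorder(b,0,a.shape[0]-b.shape[0],0,0,cv2.BORDER_CONSTANT)
c=np.hstack([a,b])
cv2.imwrite("pics/crop.png",c)
print(d["fx"],d["pose"])
for p in [(327,210),(150,210),(349,220),(258,203),(323,230),(300,165)]: print(p,pt(d,*p).round(3))
E
```

```text
464.42216338145556 [[ 0.10541771 -0.96611973  0.23558389  0.11816172]
 [-0.99441656 -0.10355325  0.02030819 -0.10646762]
 [ 0.00477533 -0.23640936 -0.97164181  1.72707134]
 [ 0.          0.          0.          1.        ]]
(327, 210) [ 0.523 -0.243  0.106]
(150, 210) [0.476 0.418 0.006]
(349, 220) [ 0.489 -0.322  0.128]
(258, 203) [0.535 0.01  0.054]
(323, 230) [ 0.454 -0.237  0.081]
(300, 165) [ 0.719 -0.132 -0.002]
```

View pics/crop.png

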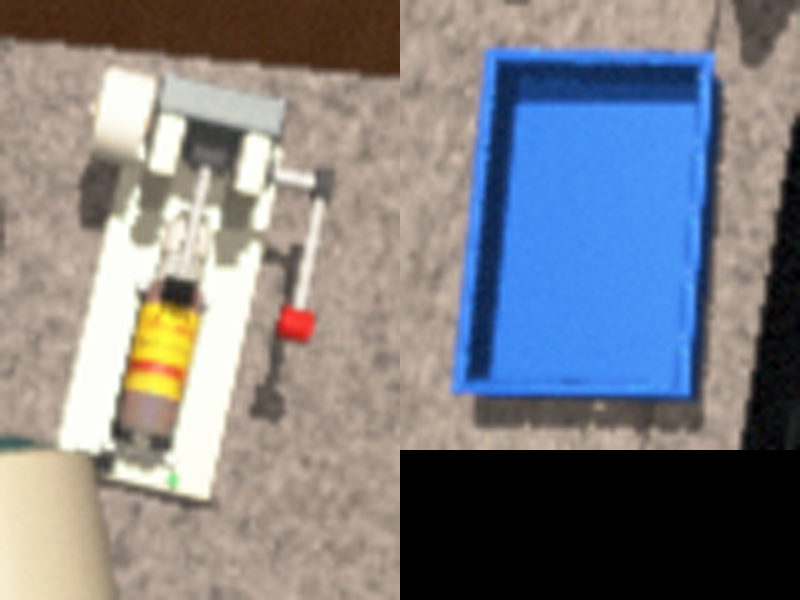

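The crop shows the knob at about (349.4,219.8) and the pivot end at (354.6,192). The base's near-right corner is at (332.5,255). The tote rim corners are at about (127,175), (173,176), (168,244) and (121,243).

```bash
python3 - <<'E'
from h import *
import cv2
from scipy.optimize import minimize
d=load("top0.npz"); im=d["pixels"].astype(int)
print("knob",pt(d,349.4,219.8,.12),"piv",pt(d,354.6,192,.108),"corner",pt(d,332.4,254.8,.02))
print("edgeR",[pt(d,290+x/5,155+y/5,.02)[:2].round(3) for x,y in((212,497),(240,375),(60,447),(90,320),(105,250))])
c=np.array([pt(d,*p,.06)[:2] for p in((127.2,175),(172.8,176),(168.4,244.4),(121,243.4))]); print("tote",c.round(3),c.mean(0))
for i in range(4): e=c[(i+1)%4]-c[i]; print(np.hypot(*e),np.degrees(np.arctan2(e[1],e[0])))
v,u=np.mgrid[:420,:560]
X=np.stack([(u-d["cx"])/d["fx"],(v-d["cy"])/d["fy"],np.ones_like(u)],-1)*d["depth"][...,None]
W=X@d["pose"][:3,:3].T+d["pose"][:3,3]
np.save("W0.npy",W)
b,g,r=im[...,0],im[...,1],im[...,2]
sub=(u>290)&(u<370)&(v>155)&(v<260)
m=sub&(b>190)&(g>190)&(r>190)&(W[...,2]>.008)&(W[...,2]<.035)
P=W[m][:,:2].astype(np.float32); print("base",m.sum(),cv2.minAreaRect(P))
m=sub&(r>150)&(g<60)&(b<60)&(W[...,2]>.095); P=W[m]; print("knob",m.sum(),P.mean(0),P.min(0),P.max(0))
m=sub&(W[...,2]>.06)&(W[...,2]<.09)&(r>b+40)&(g>70); P=W[m]; print("bot",m.sum(),P.mean(0),P.min(0),P.max(0))
q=P[:,:2]-P[:,:2].mean(0); U,S,V=np.linalg.svd(q); print(S,V, np.degrees(np.arctan2(V[0,1],V[0,0])))
E
```

```text
knob [ 0.49230886 -0.32404948  0.12      ] piv [ 0.59992051 -0.33721035  0.108     ] corner [ 0.37684115 -0.2843378   0.02      ]
edgeR [array([ 0.378, -0.284]), array([ 0.472, -0.298]), array([ 0.404, -0.169]), array([ 0.502, -0.182]), array([ 0.557, -0.189])]
tote [[0.589 0.51 ]
 [0.604 0.339]
 [0.345 0.314]
 [0.331 0.485]] [0.467263   0.41186535]
0.17122350068036593 -85.17669041943978
0.25932177663118783 -174.36115424182591
0.17170731764544825 94.87506310939507
0.25947042853124935 5.531548948992545
base 946 ((0.5216634273529053, -0.23943763971328735), (0.11806447803974152, 0.27449870109558105), 82.76399993896484)
knob 20 [ 0.48949403 -0.32025286  0.12769812] [ 0.48288827 -0.32869676  0.11824194] [ 0.49995927 -0.31039071  0.13397752]
bot 275 [ 0.46889137 -0.23216227  0.07890763] [ 0.41621494 -0.26065228  0.06075234] [ 0.52140775 -0.2089999   0.08872114]
[0.42116567 0.21910029] [[-0.99346567  0.11413137]
 [-0.11413137 -0.99346567]] 173.44647379990073
```

```bash
python3 - <<'E'
from h import *
import cv2
W=np.load("W0.npy"); a=np.radians(-7.2); o=np.array([.5266,-.24]); R=np.array([[np.cos(a),-np.sin(a)],[np.sin(a),np.cos(a)]])
L=(W[...,:2]-o)@R; d=load("top0.npz"); im=d["pixels"]
for x in np.arange(-.16,.06,.006):
    m=(abs(L[...,0]-x)<.003)&(abs(L[...,1])<.03)&(W[...,2]>-.01)&(W[...,2]<.2)
    if m.sum():
        z=W[...,2][m]; h=m&(W[...,2]>z.max()-.012); print(round(x,3),"zmax %.3f"%np.percentile(z,90),"ymid %.3f"%L[...,1][h].mean(), im[h].mean(0).astype(int))
s=load("scene0.npz"); print(s["pose"][:3,3])
v,u=np.mgrid[:420,:560]
X=np.stack([(u-s["cx"])/s["fx"],(v-s["cy"])/s["fy"],np.ones_like(u)],-1)*s["depth"][...,None]
Ws=X@s["pose"][:3,:3].T+s["pose"][:3,3]
for n,w in(("top",W),("sc",Ws)):
  for z0,z1 in((.1,.25),(.25,.4),(.4,.6),(.6,.9)):
    m=(w[...,2]>z0)&(w[...,2]<z1)&(w[...,0]>.62)&(abs(w[...,1])<.45); print(n,z0,m.sum(),np.percentile(w[...,0][m],[0,2,50]) if m.any() else "")
im=s["pixels"]; cv2.imwrite("pics/sc.png",cv2.resize(im[180:290,270:400],None,fx=5,fy=5,interpolation=cv2.INTER_CUBIC))
E
```

```text
-0.16 zmax 0.000 ymid -0.005 [140 152 168]
-0.154 zmax 0.004 ymid -0.007 [147 160 175]
-0.148 zmax 0.004 ymid -0.007 [111 121 133]
-0.142 zmax 0.023 ymid -0.001 [164 185 190]
-0.136 zmax 0.025 ymid 0.002 [176 192 188]
-0.13 zmax 0.025 ymid 0.006 [138 154 157]
-0.124 zmax 0.037 ymid 0.000 [145 156 161]
-0.118 zmax 0.049 ymid -0.001 [118 133 143]
-0.112 zmax 0.081 ymid -0.001 [117 131 148]
-0.106 zmax 0.083 ymid 0.001 [128 139 165]
-0.1 zmax 0.084 ymid -0.001 [129 140 171]
-0.094 zmax 0.083 ymid 0.001 [123 134 162]
-0.088 zmax 0.086 ymid -0.001 [112 174 202]
-0.082 zmax 0.084 ymid 0.002 [ 70 224 244]
-0.076 zmax 0.084 ymid 0.003 [ 62 209 243]
-0.07 zmax 0.087 ymid 0.000 [ 70 141 241]
-0.064 zmax 0.087 ymid -0.003 [ 66 175 245]
-0.058 zmax 0.085 ymid 0.003 [ 53 228 247]
-0.052 zmax 0.085 ymid -0.002 [ 65 218 240]
-0.046 zmax 0.085 ymid 0.002 [ 55 224 244]
-0.04 zmax 0.085 ymid 0.002 [ 50 211 247]
-0.034 zmax 0.086 ymid 0.001 [ 51 213 246]
-0.028 zmax 0.082 ymid -0.003 [ 47 194 225]
-0.022 zmax 0.108 ymid 0.001 [39 47 54]
-0.016 zmax 0.113 ymid 0.000 [46 50 56]
-0.01 zmax 0.110 ymid -0.0
[... 201 characters left out ...]
 ymid -0.000 [209 223 229]
0.026 zmax 0.106 ymid 0.000 [203 219 226]
0.032 zmax 0.111 ymid -0.000 [214 226 232]
0.038 zmax 0.099 ymid -0.002 [216 226 232]
0.044 zmax 0.109 ymid 0.001 [220 230 235]
0.05 zmax 0.112 ymid -0.000 [202 216 222]
0.056 zmax 0.114 ymid -0.001 [188 203 210]
[-0.67146236 -0.8862807   1.18447452]
top 0.1 1024 [0.62008814 0.62247164 0.68866924]
top 0.25 409 [0.69350463 0.76775194 0.77071768]
top 0.4 777 [0.76616062 0.76815473 0.7707606 ]
top 0.6 1411 [0.76657029 0.76852937 0.7709904 ]
sc 0.1 2713 [0.62003684 0.62957506 0.77292244]
sc 0.25 2791 [0.70403121 0.75840909 0.77360606]
sc 0.4 8522 [0.76102584 0.76672469 0.77389038]
sc 0.6 10160 [0.76136466 0.76685605 0.77377574]
```

View pics/sc.png

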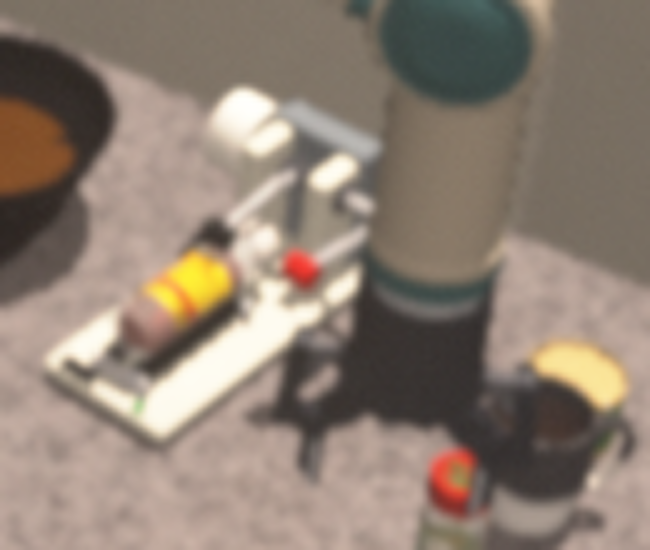

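The scene crop confirms the layout: bottle foot at the near end, wheel resting on the bottle, red knob at about (300,268) in the crop, and clear space round the knob. The depth profile puts the foot at x_l ≈ -114 mm and the bottle top at 85 mm, which agrees with the sizes given. The labeller origin is (0.5266,-0.240) with yaw -7.2°. I'll move above the knob.

```bash
python3 -m pendant '[{"jaw":0.2,"tx":4,"ty":3,"tz":0,"az":-5},{"jaw":0.2,"tx":8,"ty":6,"tz":0,"az":-10},{"jaw":0.2,"tx":12,"ty":9,"tz":0,"az":-15},{"jaw":0.2,"tx":16,"ty":12,"tz":0,"az":-20},{"jaw":0.2,"tx":20,"ty":15,"tz":0,"az":-25},{"jaw":0.2,"tx":24,"ty":18,"tz":0,"az":-29.5},{"jaw":0.2,"tx":27.3,"ty":21,"tz":0,"az":-29.5},{"jaw":0.2,"tx":27.3,"ty":21,"tz":-3,"az":-29.5},{"jaw":0.2,"tx":27.3,"ty":21,"tz":-5,"az":-29.5},{"jaw":0.2,"tx":27.3,"ty":21,"tz":-5,"az":-29.5}]' 25
python3 - <<'E'
from rig import manip
import cv2,numpy as np
s=manip.get_state(); print(s["clock"],s["position"],s["ee_rot"],s["qpos"])
d=manip.get_image("scene"); cv2.imwrite("pics/s1.png",cv2.resize(d["pixels"][120:290,230:430],None,fx=3.9,fy=3.5))
E
```

```text
0.1 [ 0.21783616 -0.5316323   0.23052154] [-8.20921322e-04  9.81159303e-01  1.93198713e-01 -7.89626813e-05] [-1.30297965e+00  2.76539995e-01  1.50600646e+00 -3.79389839e-05
  1.36069520e+00 -1.21018001e-01]invalid input at $[0]: expected keys jaw, tx, ty, tz, ax, ay, az
```

View pics/s1.png

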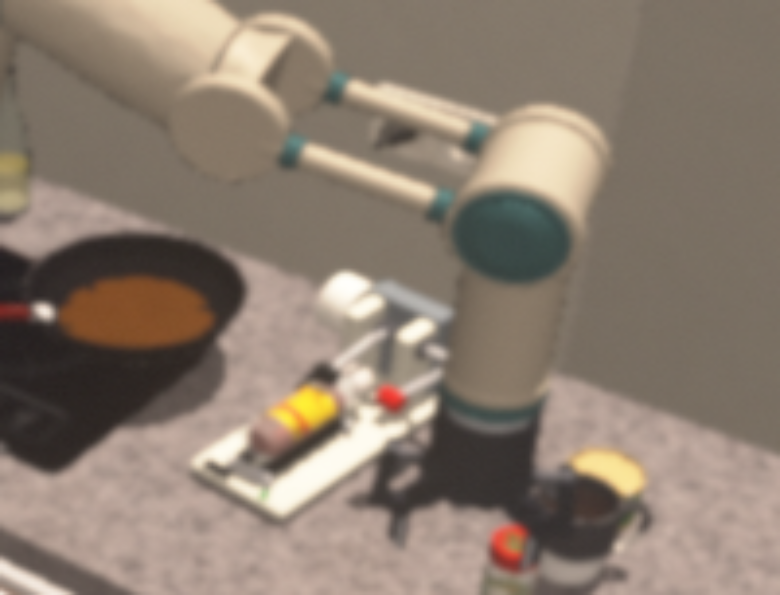

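The call was refused because every row needs all seven keys, so nothing moved and the picture is unchanged.

```bash
python3 -m pendant '[{"jaw":0.2,"tx":4,"ty":3,"tz":0,"ax":0,"ay":0,"az":-5},{"jaw":0.2,"tx":8,"ty":6,"tz":0,"ax":0,"ay":0,"az":-10},{"jaw":0.2,"tx":12,"ty":9,"tz":0,"ax":0,"ay":0,"az":-15},{"jaw":0.2,"tx":16,"ty":12,"tz":0,"ax":0,"ay":0,"az":-20},{"jaw":0.2,"tx":20,"ty":15,"tz":0,"ax":0,"ay":0,"az":-25},{"jaw":0.2,"tx":24,"ty":18,"tz":0,"ax":0,"ay":0,"az":-29.5},{"jaw":0.2,"tx":27.3,"ty":21,"tz":0,"ax":0,"ay":0,"az":-29.5},{"jaw":0.2,"tx":27.3,"ty":21,"tz":-3,"ax":0,"ay":0,"az":-29.5},{"jaw":0.2,"tx":27.3,"ty":21,"tz":-5,"ax":0,"ay":0,"az":-29.5},{"jaw":0.2,"tx":27.3,"ty":21,"tz":-5,"ax":0,"ay":0,"az":-29.5}]' 25
python3 - <<'E'
from rig import manip
import cv2,numpy as np
s=manip.get_state(); print(s["clock"],s["qpos"])
d=manip.get_image("scene"); cv2.imwrite("pics/s2.png",cv2.resize(d["pixels"][150:290,250:390],None,fx=5,fy=4.2))
E
```

```text
clock: 1.4
position: [0.49, -0.321, 0.1794]
ee_rot: [-0.001, 0.998, -0.063, -0.002]
contact_force: [0.4, 0.3, -0.1]
width: 0.0514
gripper_force: 0.0
1.4 [-6.98658571e-01  3.27062190e-01  1.56219623e+00 -1.11597862e-04
  1.25691049e+00  9.97844479e-01]
```

View pics/s2.png

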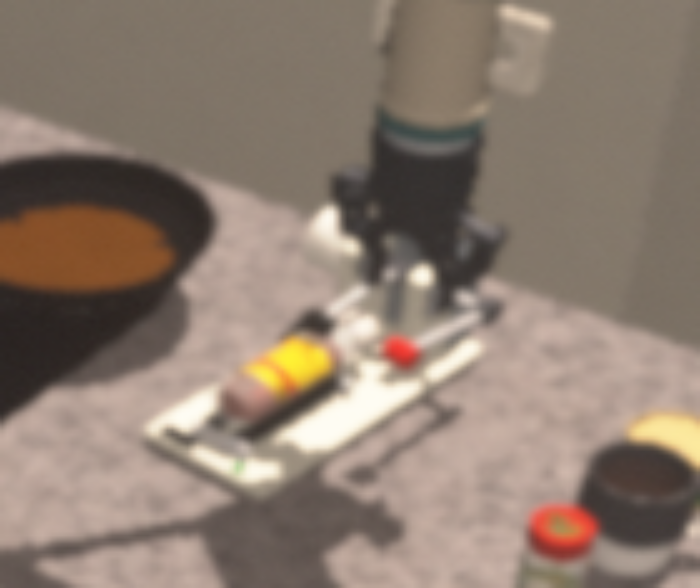

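The gripper is squarely above the knob (crop pixel 400,350), with the fingers either side of it. I'll go down and pinch.

```bash
python3 -m pendant '[{"jaw":0.2,"tx":0,"ty":0,"tz":-3,"ax":0,"ay":0,"az":0},{"jaw":0.2,"tx":0,"ty":0,"tz":-6,"ax":0,"ay":0,"az":0},{"jaw":0.2,"tx":0.1,"ty":0,"tz":-8.3,"ax":0,"ay":0,"az":0},{"jaw":0.2,"tx":0.1,"ty":0,"tz":-8.3,"ax":0,"ay":0,"az":0},{"jaw":-1,"tx":0.1,"ty":0,"tz":-8.3,"ax":0,"ay":0,"az":0},{"jaw":-1,"tx":0.1,"ty":0,"tz":-8.3,"ax":0,"ay":0,"az":0},{"jaw":-1,"tx":0.1,"ty":0,"tz":-8.3,"ax":0,"ay":0,"az":0},{"jaw":-1,"tx":0.1,"ty":0,"tz":-8.3,"ax":0,"ay":0,"az":0}]' 25
```

```text
clock: 2.45
position: [0.4928, -0.3231, 0.0996]
ee_rot: [0.001, 0.998, -0.063, 0.001]
contact_force: [-0.9, -1.4, 4.9]
width: 0.0238
gripper_force: 31.0
```

```bash
python3 -m pendant '[{"jaw":-1,"tx":0.4,"ty":-0.05,"tz":2.2,"ax":0,"ay":0,"az":0},{"jaw":-1,"tx":1.25,"ty":-0.16,"tz":4.2,"ax":0,"ay":0,"az":0},{"jaw":-1,"tx":2.5,"ty":-0.3,"tz":6.0,"ax":0,"ay":0,"az":0},{"jaw":-1,"tx":4.0,"ty":-0.5,"tz":7.6,"ax":0,"ay":0,"az":0},{"jaw":-1,"tx":5.85,"ty":-0.75,"tz":8.8,"ax":0,"ay":0,"az":0},{"jaw":-1,"tx":7.9,"ty":-1.0,"tz":9.6,"ax":0,"ay":0,"az":0},{"jaw":-1,"tx":9.5,"ty":-1.2,"tz":9.95,"ax":0,"ay":0,"az":0},{"jaw":-1,"tx":10.6,"ty":-1.34,"tz":10.05,"ax":0,"ay":0,"az":0},{"jaw":-1,"tx":10.9,"ty":-1.38,"tz":10.05,"ax":0,"ay":0,"az":0},{"jaw":-1,"tx":10.9,"ty":-1.38,"tz":10.05,"ax":0,"ay":0,"az":0}]'
```

```text
clock: 3.7
position: [0.5993, -0.337, 0.1987]
ee_rot: [0.001, 0.998, -0.063, -0.002]
contact_force: [-3.5, -3.5, 1.9]
width: 0.0234
gripper_force: 25.9
```

```bash
python3 -m pendant '[{"jaw":-1,"tx":0.5,"ty":-0.06,"tz":0,"ax":0,"ay":0,"az":0},{"jaw":-1,"tx":0.5,"ty":-0.06,"tz":0,"ax":0,"ay":0,"az":0},{"jaw":-1,"tx":0.5,"ty":-0.06,"tz":0,"ax":0,"ay":0,"az":0}]'
python3 -m pendant '[{"jaw":0,"tx":-0.5,"ty":0.06,"tz":0,"ax":0,"ay":0,"az":0},{"jaw":0,"tx":-0.5,"ty":0.06,"tz":0,"ax":0,"ay":0,"az":0},{"jaw":0,"tx":-0.5,"ty":0.06,"tz":0,"ax":0,"ay":0,"az":0},{"jaw":0,"tx":-0.5,"ty":0.06,"tz":3,"ax":0,"ay":0,"az":0},{"jaw":0,"tx":-0.5,"ty":0.06,"tz":6,"ax":0,"ay":0,"az":0}]'
```

```text
clock: 4.08
position: [0.6044, -0.3376, 0.1987]
ee_rot: [0.001, 0.998, -0.063, -0.001]
contact_force: [-2.4, -4.2, 1.8]
width: 0.0236
gripper_force: 25.8
clock: 4.7
position: [0.6011, -0.3355, 0.259]
ee_rot: [-0.0, 0.998, -0.063, -0.0]
contact_force: [0.9, -0.9, -0.2]
width: 0.0429
gripper_force: 0.0
```

```bash
python3 - <<'E'
from rig import manip
from h import *
import cv2
a=np.radians(-7.2); o=np.array([.5266,-.24]); R=np.array([[np.cos(a),-np.sin(a)],[np.sin(a),np.cos(a)]])
for n in("scene","top"):
    d=manip.get_image(n); im=d["pixels"].astype(int)
    v,u=np.mgrid[:420,:560]
    X=np.stack([(u-d["cx"])/d["fx"],(v-d["cy"])/d["fy"],np.ones_like(u)],-1)*d["depth"][...,None]
    W=X@d["pose"][:3,:3].T+d["pose"][:3,3]
    m=(im[...,2]>120)&(im[...,1]<70)&(im[...,0]<70)&(abs(W[...,0]-.58)<.08)&(abs(W[...,1]+.33)<.05)&(W[...,2]>.1)
    P=W[m]; print(n,m.sum())
    if len(P): print((P.mean(0)[:2]-o)@R,P.mean(0)[2],P.min(0),P.max(0))
    if n=="scene": cv2.imwrite("pics/s3.png",cv2.resize(d["pixels"][150:290,250:390],None,fx=5,fy=4.2,interpolation=cv2.INTER_CUBIC))
E
```

```text
scene 24
[ 0.0765234  -0.08948199] 0.2198972518667741 [ 0.58429516 -0.3469584   0.21285764] [ 0.59770003 -0.32766484  0.22726121]
top 38
[ 0.07934859 -0.08485377] 0.22241701072084571 [ 0.58474125 -0.34469952  0.20598523] [ 0.60672959 -0.32291001  0.23174306]
```

View pics/s3.png

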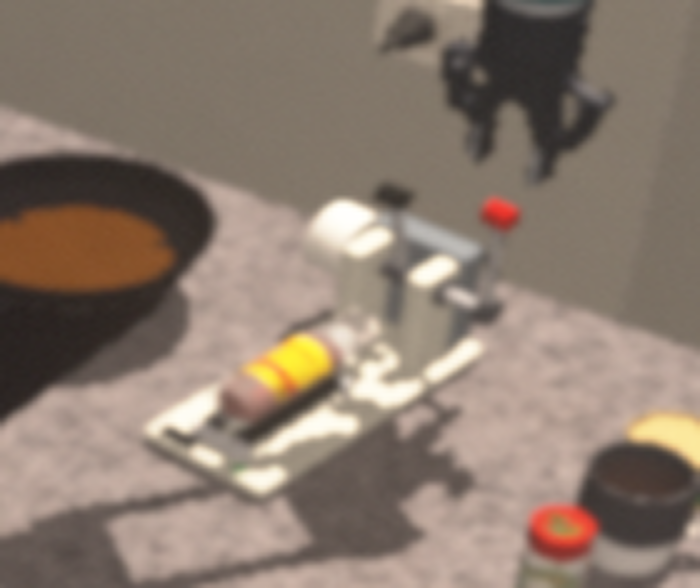

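The lever is nearly upright and the wheel is clear of the bottle; the knob is at crop pixel (500,212). My back-off began while the fingers were still pinched, so it may have dragged the lever slightly. I'll regrip, push to the stop and release in place.

```bash
python3 -m pendant '[{"jaw":0,"tx":-0.5,"ty":0,"tz":-3,"ax":0,"ay":0,"az":0},{"jaw":0,"tx":-0.5,"ty":0,"tz":-6,"ax":0,"ay":0,"az":0},{"jaw":-1,"tx":-0.5,"ty":0,"tz":-6,"ax":0,"ay":0,"az":0},{"jaw":-1,"tx":-0.5,"ty":0,"tz":-6,"ax":0,"ay":0,"az":0},{"jaw":-1,"tx":-0.5,"ty":0,"tz":-6,"ax":0,"ay":0,"az":0}]' 45
for i in 1 2; do python3 -m pendant '[{"jaw":-1,"tx":0.3,"ty":-0.04,"tz":0,"ax":0,"ay":0,"az":0},{"jaw":-1,"tx":0.3,"ty":-0.04,"tz":0,"ax":0,"ay":0,"az":0}]'; done
```

```text
clock: 5.42
position: [0.5942, -0.3361, 0.1957]
ee_rot: [-0.001, 0.998, -0.063, -0.003]
contact_force: [-2.4, -5.4, -20.4]
width: 0.0233
gripper_force: 48.1
clock: 5.68
position: [0.5952, -0.3362, 0.1957]
ee_rot: [-0.001, 0.998, -0.063, -0.005]
contact_force: [-6.0, -4.0, -19.8]
width: 0.0235
gripper_force: 48.1
clock: 5.92
position: [0.5952, -0.3362, 0.1958]
ee_rot: [-0.001, 0.998, -0.063, -0.008]
contact_force: [-12.5, -3.3, -18.0]
width: 0.0233
gripper_force: 48.5
```

It stays at x = 0.595 as the push rises to 12 N, so the lever is against the stop. I'll release in place, rise, and go over the bottle.

```bash
python3 -m pendant '[{"jaw":0.3,"tx":0,"ty":0,"tz":0,"ax":0,"ay":0,"az":0},{"jaw":0.3,"tx":0,"ty":0,"tz":0,"ax":0,"ay":0,"az":0},{"jaw":0.3,"tx":0,"ty":0,"tz":0,"ax":0,"ay":0,"az":0},{"jaw":0.3,"tx":0,"ty":0,"tz":3,"ax":0,"ay":0,"az":0},{"jaw":0.3,"tx":0,"ty":0,"tz":6.5,"ax":0,"ay":0,"az":0},{"jaw":0.3,"tx":0,"ty":0,"tz":6.5,"ax":0,"ay":0,"az":0}]'
python3 -m pendant '[{"jaw":0.8,"tx":-4,"ty":3,"tz":0,"ax":0,"ay":0,"az":0},{"jaw":0.8,"tx":-8,"ty":6.5,"tz":0,"ax":0,"ay":0,"az":0},{"jaw":0.8,"tx":-11,"ty":10,"tz":0,"ax":0,"ay":0,"az":0},{"jaw":0.8,"tx":-11,"ty":10,"tz":-5,"ax":0,"ay":0,"az":0},{"jaw":0.8,"tx":-11,"ty":10,"tz":-10,"ax":0,"ay":0,"az":0},{"jaw":0.8,"tx":-11,"ty":10,"tz":-13,"ax":0,"ay":0,"az":0},{"jaw":0.8,"tx":-11,"ty":10,"tz":-13,"ax":0,"ay":0,"az":0},{"jaw":0.8,"tx":-11,"ty":10,"tz":-13,"ax":0,"ay":0,"az":0}]'
python3 - <<'E'
from rig import manip
print(manip.get_state()["position"],manip.get_state()["qpos"])
from h import *
d=manip.get_image("top"); im=d["pixels"].astype(int)
a=np.radians(-7.2); o=np.array([.5266,-.24]); R=np.array([[np.cos(a),-np.sin(a)],[np.sin(a),np.cos(a)]])
v,u=np.mgrid[:420,:560]
X=np.stack([(u-d["cx"])/d["fx"],(v-d["cy"])/d["fy"],np.ones_like(u)],-1)*d["depth"][...,None]
W=X@d["pose"][:3,:3].T+d["pose"][:3,3]
m=(im[...,2]>120)&(im[...,1]<70)&(im[...,0]<70)&(abs(W[...,0]-.58)<.08)&(abs(W[...,1]+.33)<.05)&(W[...,2]>.1)
P=W[m]; print(m.sum(),(P.mean(0)[:2]-o)@R)
E
```

```text
clock: 6.68
position: [0.6041, -0.3375, 0.2688]
ee_rot: [0.002, 0.998, -0.063, 0.004]
contact_force: [-0.1, 0.6, -0.1]
width: 0.0558
gripper_force: 0.0
clock: 7.68
position: [0.4929, -0.2371, 0.1349]
ee_rot: [0.0, 0.998, -0.063, 0.001]
contact_force: [-0.7, -0.1, -0.3]
width: 0.077
gripper_force: 0.0
[ 0.49285428 -0.23712344  0.13490142] [-5.75725417e-01  3.05067232e-01  1.71707042e+00  9.98028231e-05
  1.11730721e+00  1.12102577e+00]
17 [ 0.08490311 -0.08485749]
```

The knob now sits about 6 mm further back than before, at the stop. I'll go down onto the bottle at 75 mm from its foot.

```bash
python3 -m pendant '[{"jaw":0.8,"tx":-0.5,"ty":0.2,"tz":-3,"ax":0,"ay":0,"az":0},{"jaw":0.8,"tx":-0.5,"ty":0.2,"tz":-6,"ax":0,"ay":0,"az":0},{"jaw":0.8,"tx":-0.5,"ty":0.2,"tz":-8,"ax":0,"ay":0,"az":0},{"jaw":0.8,"tx":-0.5,"ty":0.2,"tz":-9.1,"ax":0,"ay":0,"az":0},{"jaw":0.8,"tx":-0.5,"ty":0.2,"tz":-9.1,"ax":0,"ay":0,"az":0}]' 50
python3 -m pendant '[{"jaw":-1,"tx":0,"ty":0,"tz":0,"ax":0,"ay":0,"az":0},{"jaw":-1,"tx":0,"ty":0,"tz":0,"ax":0,"ay":0,"az":0},{"jaw":-1,"tx":0,"ty":0,"tz":0,"ax":0,"ay":0,"az":0},{"jaw":-1,"tx":0,"ty":0,"tz":0,"ax":0,"ay":0,"az":0},{"jaw":-1,"tx":0,"ty":0,"tz":0,"ax":0,"ay":0,"az":0}]'
```

```text
clock: 8.35
position: [0.4874, -0.235, 0.0432]
ee_rot: [0.0, 0.998, -0.063, 0.0]
contact_force: [-0.9, -0.0, 0.9]
width: 0.0766
gripper_force: 0.0
clock: 8.98
position: [0.4879, -0.2367, 0.0445]
ee_rot: [0.002, 0.998, -0.063, 0.001]
contact_force: [-1.3, -4.4, 6.1]
width: 0.0436
gripper_force: 50.6
```

```bash
python3 -m pendant '[{"jaw":-1,"tx":-0.2,"ty":0,"tz":1.5,"ax":0,"ay":0,"az":0},{"jaw":-1,"tx":-0.5,"ty":0,"tz":4,"ax":0,"ay":0,"az":0},{"jaw":-1,"tx":-1.5,"ty":0.2,"tz":7,"ax":0,"ay":0,"az":0},{"jaw":-1,"tx":-2.5,"ty":0.3,"tz":10,"ax":0,"ay":0,"az":0},{"jaw":-1,"tx":-3.5,"ty":0.5,"tz":13,"ax":0,"ay":0,"az":0},{"jaw":-1,"tx":-3.5,"ty":0.5,"tz":16,"ax":0,"ay":0,"az":0},{"jaw":-1,"tx":-3.5,"ty":0.5,"tz":18,"ax":0,"ay":0,"az":0},{"jaw":-1,"tx":-3.5,"ty":0.5,"tz":18,"ax":0,"ay":0,"az":0}]'
python3 - <<'E'
from rig import manip
import cv2
d=manip.get_image("scene"); cv2.imwrite("pics/s4.png",cv2.resize(d["pixels"][130:270,220:360],None,fx=5,fy=4.2,interpolation=cv2.INTER_CUBIC))
E
```

```text
clock: 9.98
position: [0.4525, -0.2296, 0.2246]
ee_rot: [0.001, 0.998, -0.063, 0.002]
contact_force: [-0.5, 0.1, -3.2]
width: 0.0437
gripper_force: 51.6
```

View pics/s4.png

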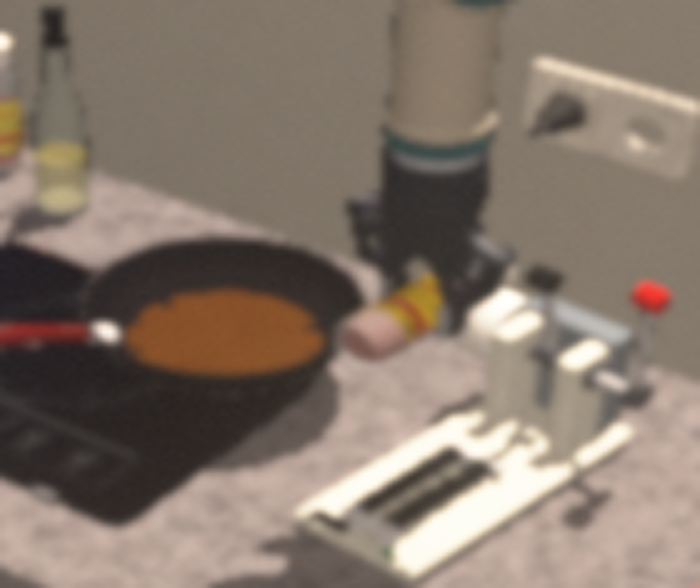

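The bottle is held level and clear; the load is about 3 N. The lever stands up with the knob at crop (650,297). I'll carry it to the tote.

```bash
python3 -m pendant '[{"jaw":-1,"tx":0,"ty":2,"tz":0,"ax":0,"ay":0,"az":0},{"jaw":-1,"tx":0,"ty":6,"tz":0,"ax":0,"ay":0,"az":1},{"jaw":-1,"tx":0,"ty":10,"tz":0,"ax":0,"ay":0,"az":2},{"jaw":-1,"tx":0,"ty":14,"tz":0,"ax":0,"ay":0,"az":3},{"jaw":-1,"tx":0,"ty":18,"tz":0,"ax":0,"ay":0,"az":4},{"jaw":-1,"tx":0,"ty":22,"tz":0,"ax":0,"ay":0,"az":5},{"jaw":-1,"tx":0.3,"ty":26,"tz":0,"ax":0,"ay":0,"az":6},{"jaw":-1,"tx":0.4,"ty":30,"tz":0,"ax":0,"ay":0,"az":7},{"jaw":-1,"tx":0.5,"ty":34,"tz":0,"ax":0,"ay":0,"az":8},{"jaw":-1,"tx":0.6,"ty":38,"tz":0,"ax":0,"ay":0,"az":9}]'
python3 -m pendant '[{"jaw":-1,"tx":0,"ty":4,"tz":0,"ax":0,"ay":0,"az":1},{"jaw":-1,"tx":0,"ty":8,"tz":0,"ax":0,"ay":0,"az":2},{"jaw":-1,"tx":0.1,"ty":12,"tz":0,"ax":0,"ay":0,"az":3},{"jaw":-1,"tx":0.2,"ty":16,"tz":0,"ax":0,"ay":0,"az":3.4},{"jaw":-1,"tx":0.3,"ty":20,"tz":0,"ax":0,"ay":0,"az":3.4},{"jaw":-1,"tx":0.3,"ty":24,"tz":0,"ax":0,"ay":0,"az":3.4},{"jaw":-1,"tx":0.3,"ty":26,"tz":0,"ax":0,"ay":0,"az":3.4},{"jaw":-1,"tx":0.3,"ty":26.1,"tz":0,"ax":0,"ay":0,"az":3.4},{"jaw":-1,"tx":0.3,"ty":26.1,"tz":0,"ax":0,"ay":0,"az":3.4}]'
python3 - <<'E'
from rig import manip
print(manip.get_state()["position"],manip.get_state()["qpos"])
E
```

```text
clock: 11.28
position: [0.4559, 0.1525, 0.2215]
ee_rot: [-0.0, 1.0, 0.016, -0.002]
contact_force: [0.5, 0.0, -3.0]
width: 0.0434
gripper_force: 51.7
clock: 12.4
position: [0.4604, 0.4101, 0.2224]
ee_rot: [0.001, 0.999, 0.045, -0.001]
contact_force: [-0.1, -0.2, -3.7]
width: 0.0438
gripper_force: 51.7
[0.46039187 0.4100924  0.22236045] [ 6.15427538e-01  3.44497523e-01  1.42576728e+00 -9.41084580e-04
  1.37345466e+00  2.09623803e+00]
```

```bash
python3 -m pendant '[{"jaw":-1,"tx":0,"ty":0.1,"tz":-3,"ax":0,"ay":0,"az":0},{"jaw":-1,"tx":0,"ty":0.1,"tz":-7,"ax":0,"ay":0,"az":0},{"jaw":-1,"tx":0,"ty":0.1,"tz":-11,"ax":0,"ay":0,"az":0},{"jaw":-1,"tx":0,"ty":0.1,"tz":-15,"ax":0,"ay":0,"az":0},{"jaw":-1,"tx":0,"ty":0.1,"tz":-18,"ax":0,"ay":0,"az":0},{"jaw":-1,"tx":0,"ty":0.1,"tz":-19.5,"ax":0,"ay":0,"az":0},{"jaw":-1,"tx":0,"ty":0.1,"tz":-20.3,"ax":0,"ay":0,"az":0},{"jaw":-1,"tx":0,"ty":0.1,"tz":-20.3,"ax":0,"ay":0,"az":0}]'
python3 -m pendant '[{"jaw":-1,"tx":0,"ty":0,"tz":-0.3,"ax":0,"ay":0,"az":0},{"jaw":-1,"tx":0,"ty":0,"tz":-0.6,"ax":0,"ay":0,"az":0},{"jaw":-1,"tx":0,"ty":0,"tz":-0.6,"ax":0,"ay":0,"az":0}]'
```

```text
clock: 13.4
position: [0.4614, 0.4122, 0.0203]
ee_rot: [-0.0, 0.999, 0.045, 0.0]
contact_force: [0.5, 0.3, -3.5]
width: 0.0439
gripper_force: 51.8
clock: 13.78
position: [0.4609, 0.4123, 0.0139]
ee_rot: [0.0, 0.999, 0.045, 0.0]
contact_force: [-0.2, 0.3, -2.7]
width: 0.044
gripper_force: 51.8
```

```bash
python3 -m pendant '[{"jaw":-1,"tx":0,"ty":0,"tz":-0.2,"ax":0,"ay":0,"az":0},{"jaw":-1,"tx":0,"ty":0,"tz":-0.4,"ax":0,"ay":0,"az":0},{"jaw":-1,"tx":0,"ty":0,"tz":-0.4,"ax":0,"ay":0,"az":0}]'
python3 -m pendant '[{"jaw":-1,"tx":0,"ty":0,"tz":-0.1,"ax":0,"ay":0,"az":0},{"jaw":-1,"tx":0,"ty":0,"tz":-0.1,"ax":0,"ay":0,"az":0}]'
```

```text
clock: 14.15
position: [0.461, 0.4123, 0.0098]
ee_rot: [0.0, 0.999, 0.045, 0.0]
contact_force: [-0.3, 0.8, -3.1]
width: 0.0436
gripper_force: 52.1
clock: 14.4
position: [0.461, 0.4124, 0.0097]
ee_rot: [-0.0, 0.999, 0.045, 0.0]
contact_force: [-2.1, -2.0, 4.8]
width: 0.0433
gripper_force: 52.6
```

The floor is now pushing back (+4.8 N), so the bottle rests on it. I'll open gently and rise.

```bash
python3 -m pendant '[{"jaw":0.15,"tx":0,"ty":0,"tz":0,"ax":0,"ay":0,"az":0},{"jaw":0.3,"tx":0,"ty":0,"tz":0,"ax":0,"ay":0,"az":0},{"jaw":0.5,"tx":0,"ty":0,"tz":0,"ax":0,"ay":0,"az":0},{"jaw":0.5,"tx":0,"ty":0,"tz":0,"ax":0,"ay":0,"az":0},{"jaw":0.5,"tx":0,"ty":0,"tz":2,"ax":0,"ay":0,"az":0},{"jaw":0.5,"tx":0,"ty":0,"tz":6,"ax":0,"ay":0,"az":0},{"jaw":0.5,"tx":0,"ty":0,"tz":11,"ax":0,"ay":0,"az":0},{"jaw":0.5,"tx":0,"ty":-3,"tz":16,"ax":0,"ay":0,"az":0},{"jaw":0.5,"tx":0,"ty":-7,"tz":21,"ax":0,"ay":0,"az":0},{"jaw":0.5,"tx":0,"ty":-12,"tz":25,"ax":0,"ay":0,"az":0}]'
python3 - <<'E'
from rig import manip
import cv2,numpy as np
print(manip.get_state()["position"])
a=manip.get_image("top")["pixels"][150:260,100:200]; b=manip.get_image("scene")["pixels"][150:230,140:220]
cv2.imwrite("pics/s5.png",np.hstack([cv2.resize(a,(400,440)),cv2.resize(b,(400,440))]))
E
```

```text
clock: 15.65
position: [0.4613, 0.2941, 0.259]
ee_rot: [-0.0, 0.999, 0.046, 0.001]
contact_force: [1.2, 0.2, -0.4]
width: 0.0641
gripper_force: 0.0
[0.46130272 0.29409664 0.25902521]
```

View pics/s5.png

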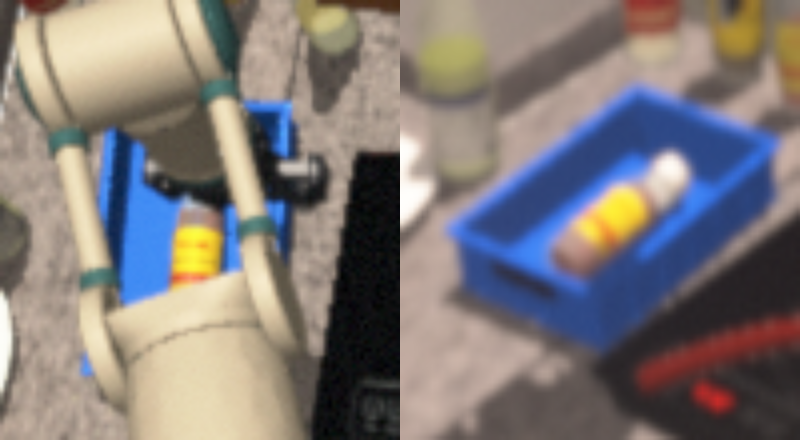

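The bottle lies flat in the tote, at about (620,215) in the right half of the picture. Now I'll go back to the raised knob.

```bash
python3 -m pendant '[{"jaw":0.3,"tx":0.5,"ty":-3,"tz":0.5,"ax":0,"ay":0,"az":-1},{"jaw":0.3,"tx":1.5,"ty":-8,"tz":1.5,"ax":0,"ay":0,"az":-2},{"jaw":0.3,"tx":2.5,"ty":-13,"tz":1.5,"ax":0,"ay":0,"az":-3},{"jaw":0.3,"tx":3.5,"ty":-18,"tz":1.5,"ax":0,"ay":0,"az":-4},{"jaw":0.3,"tx":4.5,"ty":-23,"tz":1.5,"ax":0,"ay":0,"az":-5},{"jaw":0.3,"tx":5.5,"ty":-28,"tz":1.5,"ax":0,"ay":0,"az":-6},{"jaw":0.3,"tx":6.5,"ty":-33,"tz":1.5,"ax":0,"ay":0,"az":-7},{"jaw":0.3,"tx":7.5,"ty":-38,"tz":1.5,"ax":0,"ay":0,"az":-8},{"jaw":0.3,"tx":8.5,"ty":-42,"tz":1.5,"ax":0,"ay":0,"az":-9},{"jaw":0.3,"tx":8.5,"ty":-42,"tz":1.5,"ax":0,"ay":0,"az":-9}]' 25
```

```text
clock: 17.0
position: [0.5467, -0.1276, 0.2703]
ee_rot: [-0.0, 0.999, -0.035, -0.001]
contact_force: [-0.0, 0.6, -0.7]
width: 0.0552
gripper_force: 0.0
```

```bash
python3 -m pendant '[{"jaw":0.3,"tx":1,"ty":-4,"tz":0.5,"ax":0,"ay":0,"az":-1},{"jaw":0.3,"tx":2,"ty":-9,"tz":0.5,"ax":0,"ay":0,"az":-2},{"jaw":0.3,"tx":3,"ty":-14,"tz":0.5,"ax":0,"ay":0,"az":-3.2},{"jaw":0.3,"tx":4,"ty":-18,"tz":0.5,"ax":0,"ay":0,"az":-3.2},{"jaw":0.3,"tx":4.9,"ty":-20.8,"tz":0.5,"ax":0,"ay":0,"az":-3.2},{"jaw":0.3,"tx":4.9,"ty":-20.8,"tz":0.5,"ax":0,"ay":0,"az":-3.2},{"jaw":0.3,"tx":4.9,"ty":-20.8,"tz":0.5,"ax":0,"ay":0,"az":-3.2}]'
python3 -m pendant '[{"jaw":0.3,"tx":0,"ty":0,"tz":-4,"ax":0,"ay":0,"az":0},{"jaw":0.3,"tx":0,"ty":0,"tz":-7.3,"ax":0,"ay":0,"az":0},{"jaw":0.3,"tx":0,"ty":0,"tz":-7.3,"ax":0,"ay":0,"az":0},{"jaw":-1,"tx":0,"ty":0,"tz":-7.3,"ax":0,"ay":0,"az":0},{"jaw":-1,"tx":0,"ty":0,"tz":-7.3,"ax":0,"ay":0,"az":0},{"jaw":-1,"tx":0,"ty":0,"tz":-7.3,"ax":0,"ay":0,"az":0},{"jaw":-1,"tx":0,"ty":0,"tz":-7.3,"ax":0,"ay":0,"az":0}]' 25
```

```text
clock: 17.88
position: [0.595, -0.3314, 0.2763]
ee_rot: [-0.001, 0.998, -0.061, -0.001]
contact_force: [0.9, -0.1, -0.2]
width: 0.0559
gripper_force: 0.0
clock: 18.75
position: [0.5956, -0.3365, 0.2068]
ee_rot: [0.003, 0.998, -0.062, 0.002]
contact_force: [0.3, -5.8, 1.4]
width: 0.0235
gripper_force: 30.1
```

```bash
python3 -m pendant '[{"jaw":0,"tx":0,"ty":0,"tz":0,"ax":0,"ay":0,"az":0},{"jaw":0,"tx":0,"ty":0,"tz":0,"ax":0,"ay":0,"az":0},{"jaw":0,"tx":0,"ty":0.1,"tz":-0.9,"ax":0,"ay":0,"az":0},{"jaw":0,"tx":0,"ty":0.1,"tz":-0.9,"ax":0,"ay":0,"az":0},{"jaw":-1,"tx":0,"ty":0.1,"tz":-0.9,"ax":0,"ay":0,"az":0},{"jaw":-1,"tx":0,"ty":0.1,"tz":-0.9,"ax":0,"ay":0,"az":0},{"jaw":-1,"tx":0,"ty":0.1,"tz":-0.9,"ax":0,"ay":0,"az":0}]' 25
python3 -m pendant '[{"jaw":-1,"tx":-1.1,"ty":0.14,"tz":-0.1,"ax":0,"ay":0,"az":0},{"jaw":-1,"tx":-2.7,"ty":0.34,"tz":-0.4,"ax":0,"ay":0,"az":0},{"jaw":-1,"tx":-4.7,"ty":0.6,"tz":-1.2,"ax":0,"ay":0,"az":0},{"jaw":-1,"tx":-6.6,"ty":0.83,"tz":-2.45,"ax":0,"ay":0,"az":0},{"jaw":-1,"tx":-8.1,"ty":1.0,"tz":-4.0,"ax":0,"ay":0,"az":0},{"jaw":-1,"tx":-9.3,"ty":1.2,"tz":-5.8,"ax":0,"ay":0,"az":0},{"jaw":-1,"tx":-10.2,"ty":1.3,"tz":-7.9,"ax":0,"ay":0,"az":0},{"jaw":-1,"tx":-10.6,"ty":1.34,"tz":-10.0,"ax":0,"ay":0,"az":0},{"jaw":-1,"tx":-10.6,"ty":1.34,"tz":-10.5,"ax":0,"ay":0,"az":0},{"jaw":-1,"tx":-10.6,"ty":1.34,"tz":-10.5,"ax":0,"ay":0,"az":0}]' 
python3 -m pendant '[{"jaw":-1,"tx":0,"ty":0,"tz":-0.5,"ax":0,"ay":0,"az":0},{"jaw":-1,"tx":0,"ty":0,"tz":-0.5,"ax":0,"ay":0,"az":0}]'
```

```text
clock: 19.62
position: [0.5943, -0.3363, 0.195]
ee_rot: [0.004, 0.998, -0.062, -0.0]
contact_force: [-1.9, -8.6, -1.4]
width: 0.0237
gripper_force: 29.4
clock: 20.88
position: [0.4884, -0.3226, 0.0904]
ee_rot: [0.003, 0.998, -0.061, -0.0]
contact_force: [-4.1, -7.0, -0.6]
width: 0.0235
gripper_force: 34.4
clock: 21.12
position: [0.4883, -0.3226, 0.0857]
ee_rot: [0.003, 0.998, -0.061, -0.0]
contact_force: [-5.5, -7.3, 2.1]
width: 0.0234
gripper_force: 34.8
```

```bash
python3 -m pendant '[{"jaw":0,"tx":0,"ty":0,"tz":0,"ax":0,"ay":0,"az":0},{"jaw":0,"tx":0,"ty":0,"tz":0,"ax":0,"ay":0,"az":0},{"jaw":0,"tx":0.1,"ty":0.1,"tz":1.4,"ax":0,"ay":0,"az":0},{"jaw":0,"tx":0.1,"ty":0.1,"tz":1.4,"ax":0,"ay":0,"az":0},{"jaw":-1,"tx":0.1,"ty":0.1,"tz":1.4,"ax":0,"ay":0,"az":0},{"jaw":-1,"tx":0.1,"ty":0.1,"tz":1.4,"ax":0,"ay":0,"az":0},{"jaw":-1,"tx":0.1,"ty":0.1,"tz":1.4,"ax":0,"ay":0,"az":0}]' 45
for i in 1 2; do python3 -m pendant '[{"jaw":-1,"tx":0,"ty":0,"tz":-0.3,"ax":0,"ay":0,"az":0},{"jaw":-1,"tx":0,"ty":0,"tz":-0.3,"ax":0,"ay":0,"az":0},{"jaw":-1,"tx":0,"ty":0,"tz":-0.3,"ax":0,"ay":0,"az":0}]'; done
```

```text
clock: 22.0
position: [0.4899, -0.3227, 0.1001]
ee_rot: [0.004, 0.998, -0.061, 0.001]
contact_force: [-3.7, -10.8, 2.4]
width: 0.023
gripper_force: 48.2
clock: 22.38
position: [0.4898, -0.3227, 0.0988]
ee_rot: [0.005, 0.998, -0.061, 0.001]
contact_force: [-6.6, -8.4, 11.4]
width: 0.0231
gripper_force: 49.5
clock: 22.75
position: [0.4899, -0.3229, 0.0985]
ee_rot: [0.005, 0.998, -0.061, 0.002]
contact_force: [-10.0, -5.8, 25.7]
width: 0.023
gripper_force: 51.5
```

The lever resists 26 N without moving, so it is on the lower stop. I'll release in place, rise clear and check.

```bash
python3 -m pendant '[{"jaw":0.2,"tx":0,"ty":0,"tz":0,"ax":0,"ay":0,"az":0},{"jaw":0.2,"tx":0,"ty":0.1,"tz":0,"ax":0,"ay":0,"az":0},{"jaw":0.2,"tx":0,"ty":0.1,"tz":0,"ax":0,"ay":0,"az":0},{"jaw":0.2,"tx":0,"ty":0.1,"tz":3,"ax":0,"ay":0,"az":0},{"jaw":0.2,"tx":0,"ty":0.1,"tz":8,"ax":0,"ay":0,"az":0},{"jaw":0.2,"tx":0,"ty":0.1,"tz":13,"ax":0,"ay":0,"az":0},{"jaw":0.2,"tx":0,"ty":0.1,"tz":18,"ax":0,"ay":0,"az":0},{"jaw":0.2,"tx":0,"ty":0.1,"tz":18,"ax":0,"ay":0,"az":0}]'
python3 - <<'E'
from rig import manip
import cv2
d=manip.get_image("scene"); im=d["pixels"]; cv2.imwrite("pics/s6.png",cv2.resize(im[150:310,140:400],None,fx=3,fy=3,interpolation=cv2.INTER_CUBIC))
E
```

```text
clock: 23.75
position: [0.492, -0.3181, 0.277]
ee_rot: [0.003, 0.998, -0.061, 0.003]
contact_force: [-0.2, -0.0, 0.4]
width: 0.0513
gripper_force: 0.0
```

View pics/s6.png

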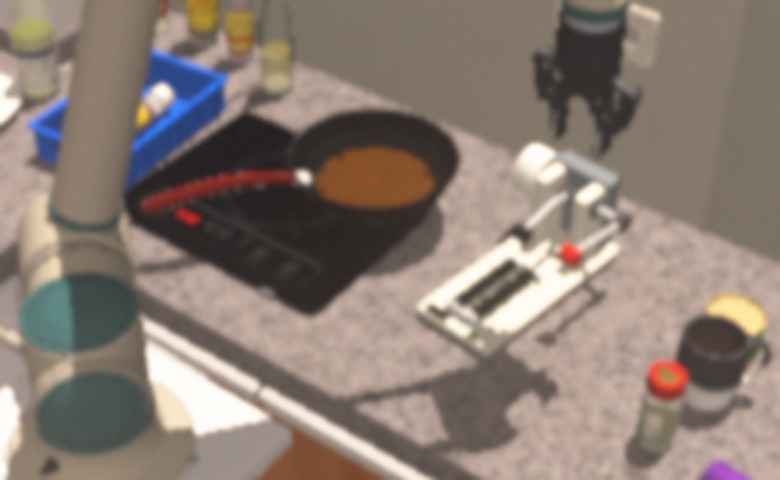

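The lever is down with the knob at (570,254). The cradle is empty, the bottle is in the tote, the bystanders haven't moved and the gripper is clear. I'll hand in.

```bash
python3 -c "
from rig import manip
print(manip.sign_off())"
```

```text
the job is handed in; nothing more can be done
None
```

The lever went up to its stop, the bottle was laid flat in the blue tote, and the lever was then swung back down to its stop; handed in at about 24 s, with the mug, tin and spice jar untouched.

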